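# Hold a setting block in the demagnetiser's slot

## Task

Lift the cover off the slot of the bench demagnetiser by its handle, lay it level and centred on the narrow raised rail of the cover rest, and let go of it. Then take the drilled steel setting block that stands on end and pass it upright down through the slot until about half of its height is below the rim. Finish there with the block still in the grip, motionless and hanging free without leaning on the slot; leave the other tools and parts where they are.

Things in the scene. Friction and masses are not known exactly. Their poses are not given: they have to be found in the camera images.
- demag: Bench demagnetiser, fixed: grey sheet-metal box 100 (its x) x 120 (its y) x 95 mm high with a dark steel top. Origin at the centre of its underside, z up. In the middle of the top is a vertical slot, 28 mm (its x) x 57 mm (its y), with 4 mm wide 45-degree lead-in bevels at the rim (mouth 36 x 65 mm). Its throat is 25 mm deep, hollow below down to 11 mm above the worktop: a block let go drops in.
- slot (a point): Centre of the slot's mouth, level with the top face (95 mm above the worktop); axes as the demagnetiser: x across the 28 mm width, y along the 57 mm length, z up.
- cover: Loose cover, flat over the slot at the start: aluminium plate 60 (its x) x 90 (its y) x 5 mm with an upright black bar handle in its middle, 12 mm thick (its x) x 46 mm long (its y), rising 30 mm above the plate. Origin at the centre of the plate's underside, z up; centre of mass above the origin. 0.11 to 0.22 kg.
- rest: Cover rest, fixed to the worktop: dark steel stand on a foot 64 (its x) x 90 (its y) mm, carrying a level rail 28 mm wide (its x), 80 mm long (its y), with a thin rubber top 60 mm above the worktop. Origin at the centre of its underside, z up.
- rest_top (a point): Centre of the rail's upper face, 60 mm above the worktop; axes as the rest.
- block: Drilled steel setting block, loose, standing on end: 26 x 51 mm in plan, 76 mm tall, 0.4 to 0.7 kg. Own x axis: level, across the 26 mm thickness; own y: up; own z: level, along the 51 mm width. Origin at half height (38 mm above its foot) on one 26 x 76 mm side face, so 25.5 mm off the plan centre along z: use block_foot. Fits the slot either way round (26 in 28, 51 in 57 mm).
- block_foot (a point): Centre of the block's lower end face (26 x 51 mm); axes as the block.
- flat_block: Bystander: a like block lying flat, 51 x 76 x 26 mm high, loose; leave alone.
- bush: Bystander: turned brass bush, 20 mm diameter, 26 mm high, loose; leave alone.
- collet: Bystander: steel collet standing on end, 32 mm diameter, 100 mm high, loose; leave alone.
- hex_key: Bystander: bent hex key lying flat, 39 x 124 x 9 mm, loose; leave alone.
Things that resemble listed ones, but are neither listed nor needed, are in the scene too. What is shaped like the block but blue is not meant.

How it is judged:
By the outcome, as a careful person would: the job done as asked, in the order asked, and still so for the second after the job is handed in, while the arm keeps its last pose, push and grip.
It also fails if it takes over 54 s, if anything falls off the work surface, if the arm or the gripper's body presses on something with over 40 N, if the wrist force passes 120 N, or if a joint passes its speed limit or range.

## Robot

A 6-joint arm with a two-finger parallel gripper is mounted at the origin on the work surface; the furniture and walls round the work are solid. World frame = base frame: x ahead of the robot, y to its left, z up, the work surface at z = 0. Lengths are in m, angles in rad, forces in N, time in s.
With the tool pointing down it reaches from about 0.35 to 0.85 m from the base axis. Payload 8.1 kg.
Tool frame: the origin (TCP) lies midway between the tips of the shut fingers; the grasp point (between the pads) lies 19 mm behind it (r.hold_point_z is the z of the grasp point in the tool frame, in m); z points along the fingers, y is the direction in which the jaws open and shut (so a half turn about z gives the same grasp; the last joint's range is limited). The gripper opens to 93 mm and grips with 3 to 60 N. Pads are 15 mm wide; open, the fingers measure 128 mm over their backs; the gripper's body (75 mm by 188 mm) begins 65 mm behind the grasp point.
Start: joints at [-1.323, 0.13, 1.488, -0, 1.523, -0.085], TCP at [0.196, -0.567, 0.219] pointing down, gripper open.
Joint ranges: [-2.96, 2.96], [-0.89, 2.26], [0.02, 2.5], [-1.34, 4.48], [0, 2.73], [-2.66, 2.66]. Speed limits (rad/s): [2.39, 2.39, 2.79, 3.14, 3.14, 3.14].

## Interface

Orientations are given as a unit quaternion [w, x, y, z].
In Python, from plant import r gives the robot as it stands.
- The arm moves only by the tool drive_tool, never from a script. Its argument "commands" is text: rows parted by semicolons, each of 6 numbers parted by spaces: the shift along the world's x, y, z in mm, then the turn, a rotation vector about the world's x, y, z in rad. In form: x y z ax ay az; .... A call has 1 to 20 rows; each row shifts and turns the pose as measured when the row begins; what a row does not reach is not made up. A row lasts 1/8 s, in which the tool goes at most 62.5 mm and 10.7 degrees, less where a joint would pass 70% of its speed; a pose out of reach is approached as far as the arm can. A call is refused whole if a number of a shift passes 62.5 or a number of a turn 0.188, either way. A call with a gripper value outside its range is refused whole. "hand" is the opening in per cent of the stroke, from 0 (shut) to 100 (fully open), set as the call begins (left out, the last holds). The fingers move at their own pace and stop on an object; "force" is the grip in N (left out, the last holds). Time passes only in rows, so rows that do not move let the fingers close. It gives the time, the measured TCP pose, the force and the opening at its end, in the units of the state.
- r.get_state(): the state, without advancing time (a new reading comes with each control period).
- r.read_camera(name): name is "side" or "top"; returns (picture, depth): 384x512x3 uint8, red, green, blue; 384x512 float32, m along the optical axis (not along the pixel's ray), 0 where there is no reading.
- r.camera_model(name): a dict with "fx", "fy", "cx", "cy" (pixels), "rvec" (rotation vector, rad) and "tvec" (3), from world to camera coordinates, as OpenCV has them. Camera axes: x right, y down, z forward; pixel columns grow to the right and rows downward; lengths in m; the calibration is good to about 2 mm. A picture is of the moment at which its call begins. camera_model takes no time and is no camera call.
- r.sign_off(): hands the job in, once; it reports no verdict.
Trained networks look in the newest picture that a camera, given by its name, has taken for a name from the list of things; names that differ only in an ending like _2 or _b are one class to them, and where a whole thing is asked for, a point or a joint stands for the part that bears it (a point fixed in the world has none). Each returns a list of dicts, best first, with "conf" (0 to 1); they miss things now and then, are a little off and sometimes report something else, mostly with a low value. They report only what shows in the picture. A call takes as long as a camera call. They do not tell look-alikes from the thing itself.
- r.search_frame(camera, thing): "box" ([left, top, width, height] in pixels, round what is visible of it).
- r.regions_of(camera, thing): "mask" (384x512 bool, what is visible of it) and "box" ([left, top, width, height] in pixels, round what is visible of it).
The state is a dict: "time": time; "joints": joint angles; "joint_vel": joint speeds; "tau": joint torques, N m; "ee_pos": TCP position; "tcp_rot": TCP orientation; "contact_force": force on the tool from outside, world axes, zero at the start; "ft_torque": the same for the moment, N m; "gripper_width": finger opening in m.
Only numpy, scipy, OpenCV 4.12 (cv2) and the standard library are available. Lean on these libraries where they do the work, as an engineer would, in place of code of your own. Each camera call takes 0.05 s, during which the arm holds its last target. There are 200 camera calls.

## Working session

There is one attempt and no reset: what is moved stays moved. The work goes in short steps, Python scripts to look and compute and a tool call to move; the robot and the scene stay as the last step left them, time stands still between calls to the robot, and variables do not carry over. Pictures are saved under pics/ and viewed, about 8 in all and at most 12, crops included, and the job is handed in when it is done.

Besides the shell and the picture viewer there is one more tool, called after ">>>" as a command line: name --argument value ..., lists and objects as JSON in quotes. drive_tool: Moves the arm, as the interface text tells. Its arguments: {"type":"object","properties":{"commands":{"type":"string"},"hand":{"type":"number"},"force":{"type":"number"}},"required":["commands"]}

```bash
mkdir -p pics; cat > h.py <<'E'
import numpy as np, cv2
from plant import r
def cam(n):
    m=r.camera_model(n);R=cv2.Rodrigues(np.array(m["rvec"],float))[0];return m,R,np.array(m["tvec"],float)
def cloud(n,d):
    m,R,t=cam(n);v,u=np.mgrid[:384,:512]
    p=np.stack([(u-m["cx"])/m["fx"]*d,(v-m["cy"])/m["fy"]*d,d],-1)
    w=(p-t)@R; w[d<=0]=np.nan; return w
def proj(n,P):
    m,R,t=cam(n);p=np.atleast_2d(P)@R.T+t
    return np.c_[p[:,0]/p[:,2]*m["fx"]+m["cx"],p[:,1]/p[:,2]*m["fy"]+m["cy"]]
E
python3 - <<'E'
from h import *
for n in("top","side"):
    p,d=r.read_camera(n);np.savez(n+"0.npz",p=p,d=d)
    cv2.imwrite(f"pics/{n}0.png",cv2.resize(p[:,:,::-1],(800,600)))
    m,R,t=cam(n);print(n,"cam at",-R.T@t,m["fx"])
    w=cloud(n,d)
    for th in("demag","cover","rest","block","flat_block"):
        for q in r.regions_of(n,th)[:3]:
            P=w[q["mask"]];P=P[~np.isnan(P[:,0])]
            if len(P)==0: continue
            zt=np.percentile(P[:,2],97);T=P[P[:,2]>zt-.006]
            rc=cv2.minAreaRect((T[:,:2]*1000).astype(np.float32))
            print(th,round(q["conf"],2),q["box"],len(P),"ztop %.3f"%zt,np.round(rc[0],1),np.round(rc[1],1),round(rc[2],1))
E
```

```text
top cam at [ 0.38115989 -0.04960116  0.97112794] 391.87977302708777
demag 0.64 [280.3, 136.7, 50.0, 50.9] 1445 ztop 0.098 [ 618.2 -148.3] [118.6 101.3] 88.6
demag 0.19 [338.2, 230.1, 28.7, 20.3] 388 ztop 0.079 [ 438.2 -270.4] [50.5 25.6] 75.5
cover 0.69 [282.0, 143.6, 40.3, 29.7] 1020 ztop 0.130 [ 617.3 -147.1] [45.3 13. ] 84.6
rest 0.59 [260.1, 229.7, 35.8, 26.9] 1019 ztop 0.063 [429.7 -91.5] [27.7 78.7] 1.4
block 0.77 [340.7, 168.2, 26.0, 21.4] 306 ztop 0.078 [ 584.6 -271.5] [25.3 49.9] 34.1
block 0.62 [340.7, 232.5, 25.3, 16.5] 367 ztop 0.079 [ 438.4 -269.2] [48.1 25.3] 74.2
flat_block 0.77 [177.9, 246.5, 36.1, 36.2] 663 ztop 0.029 [371.7  98.3] [49.4 75.4] 37.9
side cam at [-0.10091686  0.77733404  1.03121288] 491.41872386923256
demag 0.83 [232.6, 149.3, 48.7, 43.9] 1104 ztop 0.098 [580.2 -65.1] [137.9 328.8] 24.8
cover 0.62 [238.6, 146.8, 34.5, 24.4] 398 ztop 0.129 [ 613.9 -144.5] [46.5 16.2] 84.4
rest 0.56 [277.8, 195.9, 36.2, 37.5] 692 ztop 0.061 [427.8 -88.3] [30.2 83.6] 0.4
block 0.88 [316.3, 164.5, 21.8, 26.6] 396 ztop 0.077 [ 436.6 -267.7] [53.7 29.2] 76.5
block 0.51 [284.0, 145.8, 7.2, 26.6] 191 ztop 0.076 [ 583.7 -268.3] [19.3 51.1] 34.3
flat_block 0.75 [264.0, 251.8, 22.8, 26.1] 539 ztop 0.027 [368.2 100.3] [49.6 75.4] 36.0
```

View pics/top0.png

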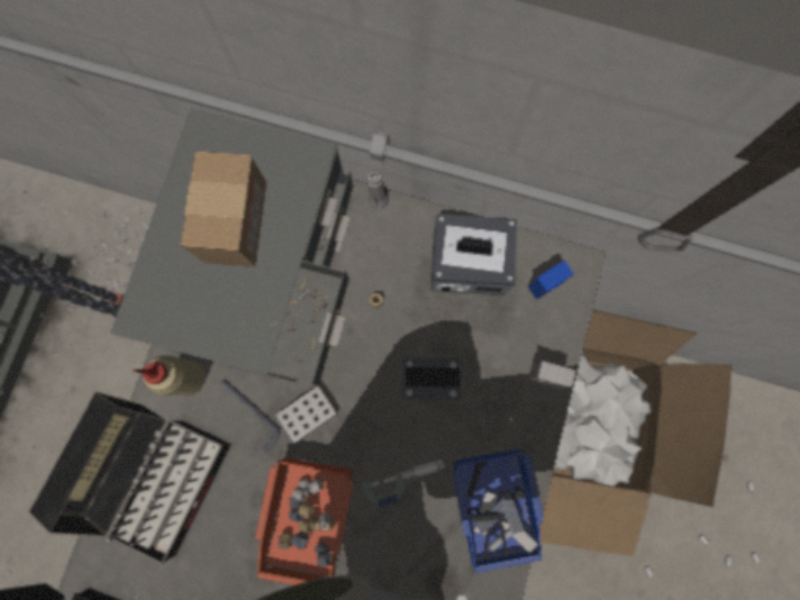

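View pics/side0.png

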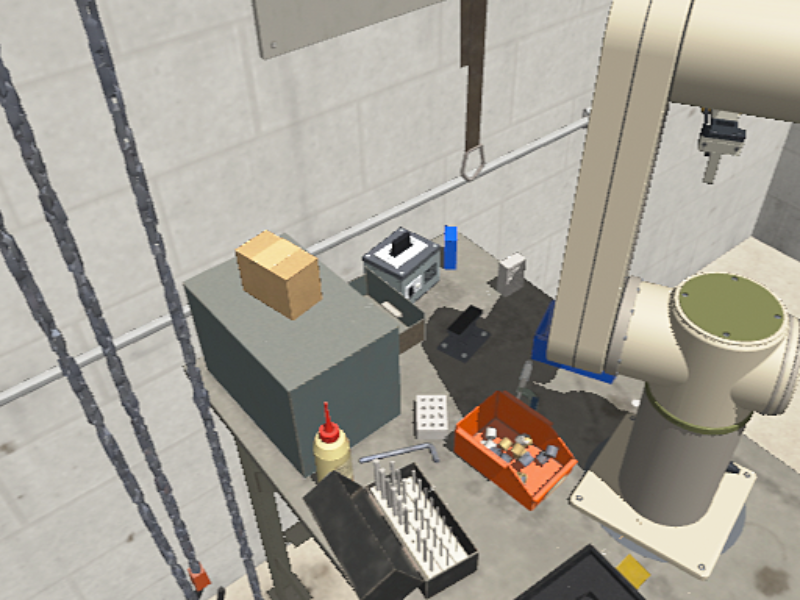

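```bash
python3 - <<'E'
from h import *
from scipy.spatial.transform import Rotation as Ro
D=np.load("top0.npz");w=cloud("top",D["d"])
def lev(c,rad,z0,z1,nm):
    k=(np.hypot(w[...,0]-c[0],w[...,1]-c[1])<rad)&(w[...,2]>z0)&(w[...,2]<z1)
    rc=cv2.minAreaRect((w[k][:,:2]*1000).astype(np.float32)); print(nm,k.sum(),"z%.4f"%np.median(w[k][:,2]),"rgb",D["p"][k].mean(0).round(),np.round(rc[0],1),np.round(rc[1],1),round(rc[2],1))
lev((.618,-.148),.1,.09,.099,"demagtop");lev((.618,-.148),.1,.0995,.11,"plate");lev((.618,-.148),.1,.12,.14,"handle")
lev((.43,-.09),.08,.05,.07,"rail");lev((.585,-.27),.06,.06,.09,"b1");lev((.438,-.27),.06,.06,.09,"b2")
s=r.get_state();print(s["ee_pos"],s["tcp_rot"],Ro.from_quat(np.roll(s["tcp_rot"],-1)).as_matrix().round(3),s["gripper_width"],r.hold_point_z,s["time"])
E
```

```text
demagtop 1416 z0.0952 rgb [95. 96. 99.] [ 618.4 -149.2] [120.5 101.8] 88.6
plate 526 z0.1008 rgb [159. 158. 160.] [ 611.3 -146.3] [89.9 70.9] 83.9
handle 124 z0.1290 rgb [43. 43. 45.] [ 617.3 -147.1] [45.3 13.2] 84.1
rail 436 z0.0600 rgb [23. 23. 24.] [429.7 -91.5] [27.7 78.7] 1.4
b1 252 z0.0755 rgb [ 45.  74. 143.] [ 584.9 -272. ] [25.3 51.3] 34.0
b2 276 z0.0754 rgb [142. 138. 134.] [ 438.2 -270.4] [50.5 25.8] 75.6
[ 0.19602501 -0.56708947  0.21863983] [ 5.41452498e-06  9.86188001e-01  1.65629785e-01 -2.31504901e-06] [[ 0.945  0.327 -0.   ]
 [ 0.327 -0.945 -0.   ]
 [-0.     0.    -1.   ]] 0.09302393011247816 -0.0188 0.6
```

The top view shows the demagnetiser and cover at (475,250), the rest at (432,378), the grey setting block at (555,373) and the blue look-alike at (552,279). The side view shows the same layout, with a wall behind. Next I'll check that the path is clear.

```bash
python3 - <<'E'
from h import *
for n in("top","side"):
    w=cloud(n,np.load(n+"0.npz")["d"]).reshape(-1,3);w=w[~np.isnan(w[:,0])]
    k=(w[:,2]>.11)&(w[:,2]<.6)&(w[:,0]>.25)&(w[:,0]<.95)&(w[:,1]<.15)&(w[:,1]>-.75)
    P=w[k];H={}
    for p in P:H.setdefault((int(p[0]*10),int(np.floor(p[1]*10))),[]).append(p[2])
    print(n,{k:(len(v),round(min(v),2),round(max(v),2)) for k,v in sorted(H.items()) if len(v)>5})
E
```

```text
top {(4, 0): (1028, np.float64(0.14), np.float64(0.22)), (4, 1): (1305, np.float64(0.11), np.float64(0.22)), (5, 0): (1423, np.float64(0.11), np.float64(0.22)), (5, 1): (1757, np.float64(0.14), np.float64(0.31)), (6, -7): (29, np.float64(0.11), np.float64(0.14)), (6, -6): (1215, np.float64(0.11), np.float64(0.3)), (6, -5): (2811, np.float64(0.11), np.float64(0.47)), (6, -4): (8142, np.float64(0.11), np.float64(0.58)), (6, -3): (1708, np.float64(0.5), np.float64(0.57)), (6, -2): (144, np.float64(0.11), np.float64(0.14)), (6, 0): (1374, np.float64(0.11), np.float64(0.22)), (6, 1): (1599, np.float64(0.21), np.float64(0.3)), (7, -4): (1798, np.float64(0.11), np.float64(0.48)), (7, -3): (6877, np.float64(0.11), np.float64(0.55)), (7, -2): (6468, np.float64(0.11), np.float64(0.53)), (7, -1): (5008, np.float64(0.11), np.float64(0.46)), (7, 0): (2266, np.float64(0.11), np.float64(0.42)), (7, 1): (440, np.float64(0.21), np.float64(0.22)), (8, 0): (2024, np.float64(0.11), np.float64(0.4)), (8, 1): (1572, np.float64(0.11), np.float64(0.38))}
side {(4, 0): (590, np.float64(0.14), np.float64(0.21
[... 385 characters left out ...]
oat64(0.11), np.float64(0.46)), (6, -5): (1800, np.float64(0.11), np.float64(0.5)), (6, -4): (3185, np.float64(0.11), np.float64(0.52)), (6, -3): (209, np.float64(0.17), np.float64(0.54)), (6, -2): (88, np.float64(0.11), np.float64(0.13)), (6, 0): (48, np.float64(0.21), np.float64(0.22)), (6, 1): (74, np.float64(0.3), np.float64(0.3)), (7, -4): (641, np.float64(0.11), np.float64(0.49)), (7, -3): (3387, np.float64(0.11), np.float64(0.54)), (7, -2): (4323, np.float64(0.11), np.float64(0.57)), (7, -1): (5312, np.float64(0.11), np.float64(0.6)), (7, 0): (3022, np.float64(0.15), np.float64(0.6)), (8, 0): (2801, np.float64(0.15), np.float64(0.6)), (8, 1): (3235, np.float64(0.15), np.float64(0.6))}
```

>>> drive_tool --commands "42 42 3 0 0 0.113; 42 42 3 0 0 0.113; 42 42 3 0 0 0.113; 42 42 3 0 0 0.113; 42 42 3 0 0 0.113" --hand 60 --force 30

```text
time: 1.23
ee_pos: [0.4078, -0.3536, 0.2339]
tcp_rot: [0.001, 0.899, 0.438, 0.0]
contact_force: [1.0, -1.5, 0.6]
gripper_width: 0.0558
```

```bash
python3 - <<'E'
from h import *
for n in("top","side"):
    w=cloud(n,np.load(n+"0.npz")["d"]).reshape(-1,3);w=w[~np.isnan(w[:,0])]
    for y0 in np.arange(-.35,.0,.05):
        print(n,round(y0,2),[(z0.round(2),round(float(w[k][:,0].min()),3)) for z0 in np.arange(.14,.9,.08) if (k:=(w[:,2]>z0)&(w[:,2]<z0+.08)&(w[:,0]>.55)&(w[:,1]>y0)&(w[:,1]<y0+.05)).sum()>3])
    k=(w[:,2]>.11)&(w[:,2]<.5)&(abs(w[:,1])<.02+.0)&(w[:,0]>.3)
    k=(w[:,2]>.11)&(w[:,2]<.5)&(w[:,0]>.35)&(w[:,0]<.68)&(w[:,1]>-.2);print("max-y edge of cabinet",w[k][:,1].min(), np.percentile(w[k&(w[:,2]>.15)][:,1],1))
E
```

```text
top -0.35 [(np.float64(0.14), 0.694), (np.float64(0.22), 0.693), (np.float64(0.3), 0.693), (np.float64(0.38), 0.693), (np.float64(0.46), 0.668), (np.float64(0.54), 0.669)]
top -0.3 [(np.float64(0.14), 0.707), (np.float64(0.22), 0.707), (np.float64(0.3), 0.706), (np.float64(0.38), 0.706), (np.float64(0.46), 0.681), (np.float64(0.54), 0.682)]
top -0.25 [(np.float64(0.14), 0.72), (np.float64(0.22), 0.72), (np.float64(0.3), 0.72), (np.float64(0.38), 0.72), (np.float64(0.46), 0.696), (np.float64(0.54), 0.695)]
top -0.2 [(np.float64(0.14), 0.733), (np.float64(0.22), 0.734), (np.float64(0.3), 0.733), (np.float64(0.38), 0.733), (np.float64(0.46), 0.709)]
top -0.15 [(np.float64(0.14), 0.746), (np.float64(0.22), 0.747), (np.float64(0.3), 0.746), (np.float64(0.38), 0.747), (np.float64(0.46), 0.722)]
top -0.1 [(np.float64(0.14), 0.761), (np.float64(0.22), 0.76), (np.float64(0.3), 0.76), (np.float64(0.38), 0.76)]
top -0.05 [(np.float64(0.14), 0.774), (np.float64(0.22), 0.774), (np.float64(0.3), 0.774), (np.float64(0.38), 0.773)]
max-y edge of cabinet -0.1694720506973753 0.03939506340620967
side -
[... 507 characters left out ...]
.22), 0.727), (np.float64(0.3), 0.729), (np.float64(0.38), 0.729), (np.float64(0.46), 0.704), (np.float64(0.54), 0.707)]
side -0.15 [(np.float64(0.14), 0.741), (np.float64(0.22), 0.741), (np.float64(0.3), 0.741), (np.float64(0.38), 0.741), (np.float64(0.46), 0.717), (np.float64(0.54), 0.718)]
side -0.1 [(np.float64(0.14), 0.755), (np.float64(0.22), 0.756), (np.float64(0.3), 0.755), (np.float64(0.38), 0.755), (np.float64(0.46), 0.728), (np.float64(0.54), 0.731)]
side -0.05 [(np.float64(0.14), 0.766), (np.float64(0.22), 0.77), (np.float64(0.3), 0.767), (np.float64(0.38), 0.768), (np.float64(0.46), 0.745), (np.float64(0.54), 0.744)]
max-y edge of cabinet -0.16844603577477535 0.03948009808700578
```

>>> drive_tool --commands "35 35 -6 0 0 0.094; 35 35 -6 0 0 0.094; 35 35 -6 0 0 0.094; 35 35 -6 0 0 0.094; 35 35 -6 0 0 0.094; 33 33 -6 0 0 0.094; 0 0 0 0 0 0"

```text
time: 2.1
ee_pos: [0.6247, -0.1343, 0.1984]
tcp_rot: [0.003, 0.733, 0.68, 0.002]
contact_force: [-0.5, -0.4, 0.1]
gripper_width: 0.0557
```

```bash
cat >> h.py <<'E'
from scipy.spatial.transform import Rotation as Ro
def st():
    s=r.get_state();M=Ro.from_quat(np.roll(s["tcp_rot"],-1)).as_matrix()
    print("t%.2f"%s["time"],"pos",np.round(s["ee_pos"]*np.array(1000),1),"jaw deg %.2f"%np.degrees(np.arctan2(M[1,1],M[0,1])),"zaxis",M[:,2].round(4),"F",np.round(s["contact_force"],2),"T",np.round(s["ft_torque"],3),"w %.1f"%(1000*s["gripper_width"]),"j",np.round(s["joints"],2))
    return s,M
E
python3 -c "
from h import *
st()
p,d=r.read_camera('top');cv2.imwrite('pics/t1.png',cv2.resize(p[80:272,200:440,::-1],(800,640))[:600])"
```

```text
t2.10 pos [ 624.7 -134.3  198.4] jaw deg -4.25 zaxis [ 0.006  -0.0013 -1.    ] F [-0.49 -0.36  0.06] T [-0.015 -0.009 -0.029] w 55.7 j [-0.29  0.24  1.4   0.    1.49 -0.22]
```

View pics/t1.png

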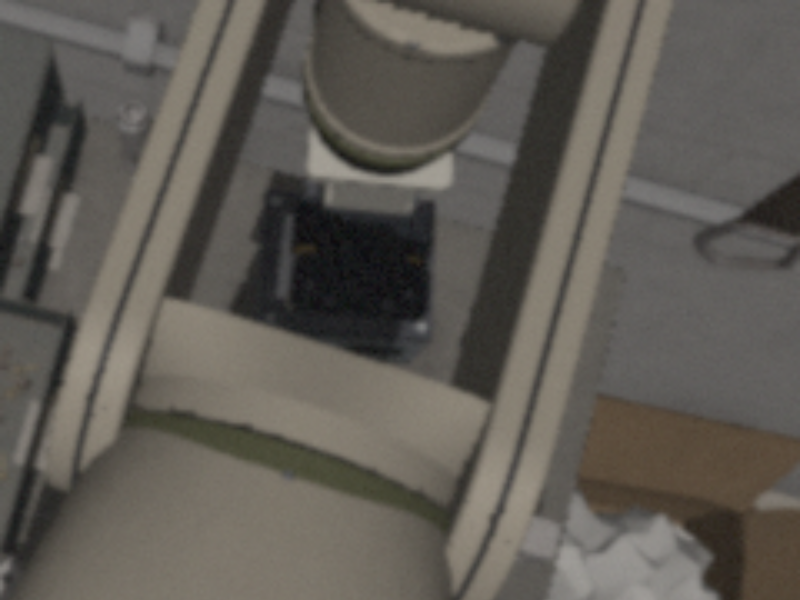

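The arm now hides most of the top view, with the gripper over the demagnetiser at about (350,260). I'll correct the position and go down over the handle.

>>> drive_tool --commands "-9 -12 0 0.001 0.006 -0.029; 0 0 0 0 0 0; 0 0 -30 0 0 0; 0 0 -25 0 0 0; 0 0 -15 0 0 0; 0 0 0 0 0 0"

```text
time: 2.9
ee_pos: [0.6119, -0.1556, 0.1305]
tcp_rot: [0.003, 0.748, 0.664, 0.0]
contact_force: [-0.4, -0.2, 0.8]
gripper_width: 0.0559
```

```bash
python3 -c "
from h import *
st()
p,d=r.read_camera('side');cv2.imwrite('pics/s1.png',cv2.resize(p[100:220,200:360,::-1],(800,600)))"
```

```text
t2.90 pos [ 611.9 -155.6  130.5] jaw deg -6.84 zaxis [ 0.0034 -0.0037 -1.    ] F [-0.41 -0.18  0.82] T [-0.03  -0.038 -0.051] w 55.9 j [-0.33  0.26  1.5  -0.    1.37 -0.21]
```

View pics/s1.png

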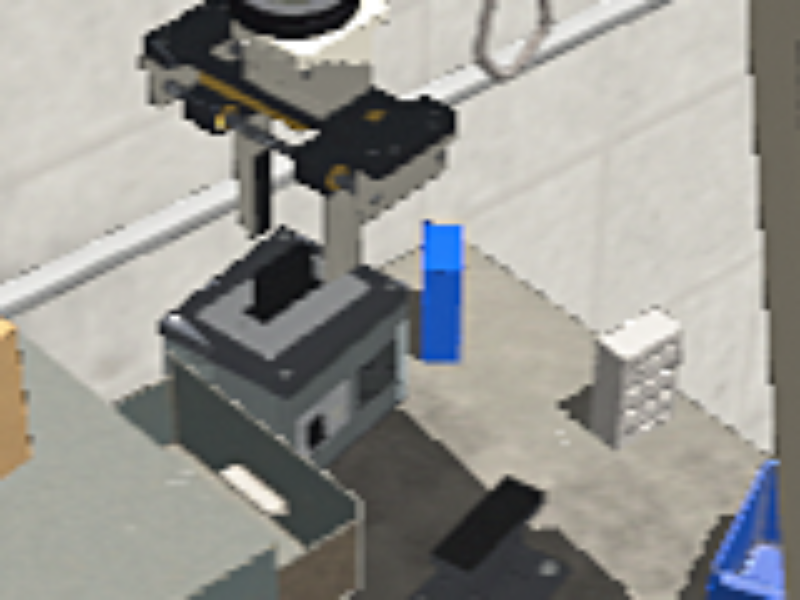

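The fingers straddle the handle at (285,270), but they are off towards -y. I'll correct that and then lower.

>>> drive_tool --commands "4 9 0 0.003 0.003 0.014; 0 0 0 0 0 0; 0 0 0 0 0 0"

```text
time: 3.32
ee_pos: [0.6187, -0.1465, 0.1349]
tcp_rot: [0.003, 0.743, 0.669, 0.002]
contact_force: [-0.4, 0.3, -1.0]
gripper_width: 0.0558
```

```bash
python3 -c "
from h import *
st()"
```

```text
t3.33 pos [ 618.7 -146.5  134.9] jaw deg -5.96 zaxis [ 0.0063 -0.0023 -1.    ] F [-0.39  0.33 -0.98] T [ 0.007 -0.129  0.006] w 55.8 j [-0.31  0.27  1.48 -0.    1.38 -0.21]
```

>>> drive_tool --commands "-1 0 -15 0.002 0.006 0; 0 0 -10 0 0 0; 0 0 0 0 0 0; 0 0 0 0 0 0; 0 0 0 0 0 0"

```text
time: 3.95
ee_pos: [0.6171, -0.1464, 0.1074]
tcp_rot: [-0.0, 0.743, 0.669, -0.0]
contact_force: [-1.2, -0.4, 0.3]
gripper_width: 0.0556
```

```bash
python3 -c "
from h import *
st()"
```

```text
t3.95 pos [ 617.1 -146.4  107.4] jaw deg -5.96 zaxis [-1.3e-03  1.0e-04 -1.0e+00] F [-1.15 -0.4   0.33] T [-0.038 -0.067  0.048] w 55.6 j [-0.31  0.3   1.5  -0.    1.34 -0.21]
```

>>> drive_tool --commands "0 0 -4 0 0 0; 0 0 0 0 0 0; 0 0 0 0 0 0"

```text
time: 4.32
ee_pos: [0.6176, -0.1465, 0.1039]
tcp_rot: [0.0, 0.743, 0.669, -0.0]
contact_force: [-0.2, 0.1, -0.2]
gripper_width: 0.0555
```

>>> drive_tool --commands "0 0 0 0 0 0; 0 0 0 0 0 0; 0 0 0 0 0 0; 0 0 0 0 0 0; 0 0 0 0 0 0; 0 0 0 0 0 0" --hand 0 --force 35

```text
time: 5.08
ee_pos: [0.6177, -0.1465, 0.1042]
tcp_rot: [0.0, 0.743, 0.669, -0.0]
contact_force: [0.4, -0.6, 0.2]
gripper_width: 0.0121
```

```bash
python3 -c "
from h import *
st()"
```

```text
t5.08 pos [ 617.7 -146.5  104.2] jaw deg -5.96 zaxis [ 1.e-04 -4.e-04 -1.e+00] F [ 0.44 -0.57  0.21] T [-0.017 -0.082 -0.011] w 12.1 j [-0.31  0.3   1.51 -0.    1.33 -0.21]
```

>>> drive_tool --commands "0 0 10 0 0 0; 0 0 25 0 0 0; 0 0 30 0 0 0; -10 3 5 0 0 0; -30 9 0 0 0 0.03; -40 11 0 0 0 0.03; -40 11 0 0 0 0.03; -35 11 0 0 0 0.03; -20 6 0 0 0 0; 0 0 0 0 0 0; 0 0 0 0 0 0"

```text
time: 6.45
ee_pos: [0.4317, -0.0921, 0.1704]
tcp_rot: [-0.003, 0.7, 0.714, -0.002]
contact_force: [1.1, 0.2, -1.2]
gripper_width: 0.0115
```

```bash
python3 -c "
from h import *
st()"
```

```text
t6.45 pos [431.7 -92.1 170.4] jaw deg 1.15 zaxis [-0.0058  0.0013 -1.    ] F [ 1.12  0.21 -1.24] T [-0.114 -0.095 -0.003] w 11.5 j [-0.33 -0.28  1.97 -0.    1.46 -0.35]
```

>>> drive_tool --commands "-2 0 -20 -0.001 -0.006 0; 0 0 -25 0 0 0; 0 0 -25 0 0 0; 0 0 -15 0 0 0; 0 0 0 0 0 0; 0 0 0 0 0 0"

```text
time: 7.2
ee_pos: [0.4331, -0.0934, 0.0835]
tcp_rot: [0.001, 0.7, 0.714, 0.001]
contact_force: [0.2, -0.4, -1.5]
gripper_width: 0.0119
```

```bash
python3 -c "
from h import *
st()"
```

```text
t7.20 pos [433.1 -93.4  83.5] jaw deg 1.12 zaxis [ 2.2e-03 -2.0e-04 -1.0e+00] F [ 0.21 -0.4  -1.53] T [-0.016 -0.093 -0.01 ] w 11.9 j [-0.33 -0.2   2.06  0.    1.28 -0.35]
```

Held above the rail; a picture to check alignment and tilt before setting the cover down.

>>> drive_tool --commands "-3 2 -5 0 0.002 0; 0 0 0 0 0 0; 0 0 0 0 0 0"

```text
time: 7.58
ee_pos: [0.4314, -0.0917, 0.0802]
tcp_rot: [0.002, 0.7, 0.714, 0.001]
contact_force: [0.0, -0.2, -1.3]
gripper_width: 0.0118
```

```bash
python3 -c "
from h import *
st()
p,d=r.read_camera('side');cv2.imwrite('pics/s2.png',cv2.resize(p[150:270,240:400,::-1],(800,600)))
w=cloud('side',d)
k=(abs(w[...,0]-.43)<.05)&(abs(w[...,1]+.09)<.06)&(w[...,2]>.05)&(w[...,2]<.09)&(p.mean(-1)>90)
P=w[k];print(k.sum());A=np.c_[P[:,:2]-P[:,:2].mean(0),np.ones(len(P))];print(np.linalg.lstsq(A,P[:,2],rcond=None)[0])"
```

```text
t7.58 pos [431.4 -91.7  80.2] jaw deg 1.12 zaxis [ 0.0033 -0.0014 -1.    ] F [ 0.03 -0.16 -1.28] T [-0.049 -0.079 -0.024] w 11.8 j [-0.33 -0.2   2.07 -0.    1.27 -0.35]
307
[-0.01217507 -0.00272967  0.07461784]
```

View pics/s2.png

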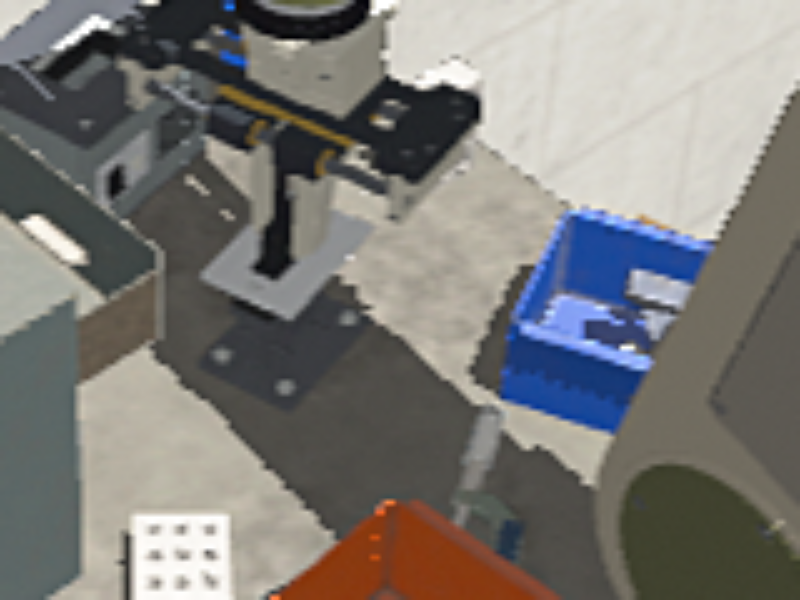

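The cover hangs level over the rail at (285,265), centred along it. I'll lower gently until the force shows contact.

>>> drive_tool --commands "-1 0 -6 0 0.003 0; 0 0 0 0 0 0; 0 0 -2 0 0 0; 0 0 0 0 0 0"

```text
time: 8.12
ee_pos: [0.4303, -0.0917, 0.0717]
tcp_rot: [0.001, 0.7, 0.714, -0.0]
contact_force: [0.2, 0.2, -1.9]
gripper_width: 0.0119
```

>>> drive_tool --commands "0 0 -2 0 0 0; 0 0 0 0 0 0; 0 0 0 0 0 0"

```text
time: 8.5
ee_pos: [0.4304, -0.0917, 0.0696]
tcp_rot: [0.001, 0.7, 0.714, -0.0]
contact_force: [0.2, -0.5, -1.9]
gripper_width: 0.0117
```

```bash
python3 -c "
from h import *
st()"
```

```text
t8.50 pos [430.4 -91.7  69.6] jaw deg 1.12 zaxis [ 2.0e-04 -1.4e-03 -1.0e+00] F [ 0.25 -0.45 -1.94] T [-0.064 -0.077  0.019] w 11.7 j [-0.33 -0.19  2.08 -0.    1.25 -0.34]
```

>>> drive_tool --commands "0 0 -1.5 0 0 0; 0 0 0 0 0 0; 0 0 0 0 0 0"

```text
time: 8.88
ee_pos: [0.4308, -0.0919, 0.0694]
tcp_rot: [0.001, 0.7, 0.714, -0.0]
contact_force: [0.6, 0.3, -1.2]
gripper_width: 0.0116
```

```bash
python3 -c "
from h import *
st()"
```

```text
t8.88 pos [430.8 -91.9  69.4] jaw deg 1.12 zaxis [ 9.0e-04 -1.7e-03 -1.0e+00] F [ 0.59  0.28 -1.22] T [ 0.017 -0.062  0.052] w 11.6 j [-0.33 -0.19  2.08 -0.    1.25 -0.34]
```

>>> drive_tool --commands "0 0 -1.5 0 0 0; 0 0 -1.5 0 0 0"

```text
time: 9.12
ee_pos: [0.431, -0.092, 0.0691]
tcp_rot: [0.001, 0.7, 0.714, -0.001]
contact_force: [-11.2, 3.1, 20.9]
gripper_width: 0.012
```

```bash
python3 -c "
from h import *
st()"
```

```text
t9.12 pos [431.  -92.   69.1] jaw deg 1.13 zaxis [ 2.0e-04 -1.7e-03 -1.0e+00] F [-11.19   3.13  20.94] T [ 6.410e-01  1.947e+00 -1.000e-03] w 12.0 j [-0.33 -0.18  2.08 -0.    1.25 -0.34]
```

Contact is confirmed. I'll relax the push, open and rise.

>>> drive_tool --commands "0 0 0 0 0 0; 0 0 0 0 0 0"

```text
time: 9.38
ee_pos: [0.4312, -0.092, 0.0692]
tcp_rot: [0.001, 0.7, 0.714, -0.0]
contact_force: [0.6, -0.9, -1.1]
gripper_width: 0.0118
```

>>> drive_tool --commands "0 0 0 0 0 0; 0 0 0 0 0 0; 0 0 0 0 0 0; 0 0 0 0 0 0; 0 0 8 0 0 0; 0 0 20 0 0 0; 0 0 30 0 0 0; 0 -10 30 0 0 0; 0 -35 20 0 0 -0.05; 0 -40 0 0 0 -0.05; 0 -40 0 0 0 -0.05; 0 -30 0 0 0 -0.05; 0 0 0 0 0 0; 0 0 0 0 0 0" --hand 60

```text
time: 11.12
ee_pos: [0.4313, -0.2515, 0.1867]
tcp_rot: [0.003, 0.769, 0.639, 0.0]
contact_force: [-0.3, 0.6, -0.4]
gripper_width: 0.0558
```

```bash
python3 -c "
from h import *
st()
for n in('side','top'):
    p,d=r.read_camera(n);np.savez(n+'3.npz',p=p,d=d)
    w=cloud(n,d)
    for c,a,b,nm in(((.43,-.092),.055,.07,'plate'),((.43,-.092),.085,.1,'handle'),((.618,-.148),.09,.1,'demagtop'),((.438,-.27),.065,.085,'block')):
        k=(np.hypot(w[...,0]-c[0],w[...,1]-c[1])<(.06 if nm!='demagtop' else .09))&(w[...,2]>a)&(w[...,2]<b)
        P=w[k]
        if len(P)<20: print(n,nm,len(P));continue
        rc=cv2.minAreaRect((P[:,:2]*1000).astype(np.float32));A=np.c_[P[:,:2]-P[:,:2].mean(0),np.ones(len(P))];
        print(n,nm,len(P),np.round(rc[0],1),np.round(rc[1],1),round(rc[2],1),'plane',np.linalg.lstsq(A,P[:,2],rcond=None)[0].round(4))
a=cv2.resize(np.load('side3.npz')['p'][120:270,220:360],(560,600));b=cv2.resize(np.load('top3.npz')['p'][120:270,240:300],(240,600))
cv2.imwrite('pics/m3.png',np.hstack([a,b])[:,:,::-1])
"
```

```text
t11.12 pos [ 431.3 -251.5  186.7] jaw deg -10.55 zaxis [ 0.0051 -0.0047 -1.    ] F [-0.31  0.57 -0.41] T [-0.003 -0.021 -0.059] w 55.8 j [-0.63 -0.14  1.81 -0.    1.46 -0.45]
side plate 383 [429.1 -90.8] [61.2 94.8] 2.7 plane [0.0016 0.0059 0.0631]
side handle 60 [427.9 -87.8] [46.3 12.9] 85.0 plane [ 0.2831 -0.0218  0.0918]
side demagtop 701 [ 615. -147.] [124.8 105.7] 88.1 plane [0.0012 0.0038 0.0933]
side block 121 [ 436.4 -268.2] [55.2 29.4] 75.5 plane [ 0.0514 -0.0316  0.0728]
top plate 934 [432.  -92.5] [59.6 90. ] 1.5 plane [-0.0013  0.0011  0.0651]
top handle 122 [431.3 -92.1] [11.1 44.6] 1.6 plane [ 0.3351 -0.0053  0.0937]
top demagtop 1896 [ 618.5 -149.1] [120.3 101.5] 88.2 plane [-0.0005  0.0008  0.0948]
top block 103 [ 442.3 -256.2] [21.8 26. ] 69.4 plane [-0.0344 -0.0817  0.0752]
```

View pics/m3.png

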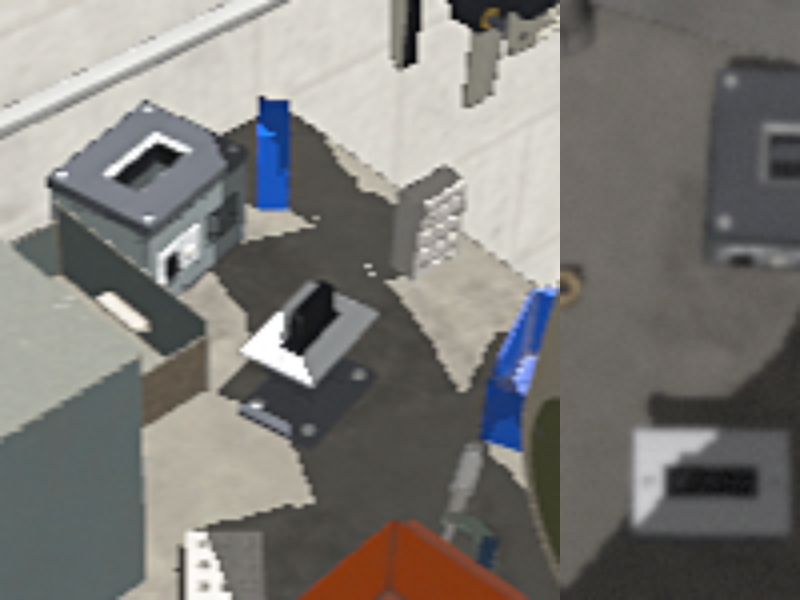

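The cover sits level on the rail, with the plate at (310,335), and the slot at (150,160) is open. Next is the block.

>>> drive_tool --commands "7 -18 0 0.005 0.005 -0.067; 0 0 -20 0 0 0; 0 0 -30 0 0 0; 0 0 -20 0 0 0; 0 0 0 0 0 0; 0 0 0 0 0 0"

```text
time: 11.98
ee_pos: [0.4375, -0.2623, 0.1112]
tcp_rot: [-0.002, 0.786, 0.618, 0.0]
contact_force: [0.5, -0.4, -0.4]
gripper_width: 0.0557
```

```bash
python3 -c "
from h import *
st()
D=np.load('top3.npz');w=cloud('top',D['d']);p=D['p'].astype(int)
a=np.radians(-1.6);x=w[...,0]-.6185;y=w[...,1]+.1491
X=(x*np.cos(a)+y*np.sin(a))*1000;Y=(-x*np.sin(a)+y*np.cos(a))*1000
k=(abs(X)<26)&(abs(Y)<42)&(w[...,2]<.0925);P=w[k]
for zc in(.0925,.085,.06):
    Q=P[P[:,2]<zc];rc=cv2.minAreaRect((Q[:,:2]*1000).astype(np.float32));print(zc,len(Q),np.round(rc[0],1),np.round(rc[1],1),rc[2])
# bright rim: project pixels onto z=.095 plane
m,R,t=cam('top');C=-R.T@t;v,u=np.mgrid[:384,:512]
d=np.stack([(u-m['cx'])/m['fx'],(v-m['cy'])/m['fy'],u*0+1.],-1)@R;W=C+d*((.095-C[2])/d[...,2])[...,None]
i=p.mean(-1);k=(abs(W[...,0]-.6185)<.028)&(abs(W[...,1]+.149)<.044)
med=np.median(i[k]);b=k&(i>med+25);rc=cv2.minAreaRect((W[b][:,:2]*1000).astype(np.float32));print('bright',med,b.sum(),np.round(rc[0],1),np.round(rc[1],1),rc[2])
cv2.imwrite('pics/slot.png',cv2.resize(D['p'][125:200,270:345,::-1],(600,600),interpolation=cv2.INTER_NEAREST))
"
```

```text
t11.97 pos [ 437.5 -262.3  111.2] jaw deg -13.72 zaxis [-0.0023  0.0032 -1.    ] F [ 0.53 -0.4  -0.36] T [-0.067 -0.068  0.059] w 55.7 j [-0.64 -0.03  1.86  0.    1.32 -0.4 ]
0.0925 312 [ 618.4 -152.2] [77.  51.9] 88.10670471191406
0.085 222 [ 634.8 -154.7] [60.9 33.6] 71.91525268554688
0.06 175 [ 634.5 -156.4] [58.4 19.4] 88.10670471191406
bright 79.16666666666666 99 [ 620.9 -149.7] [65.3 33.9] 85.10637664794922
```

View pics/slot.png

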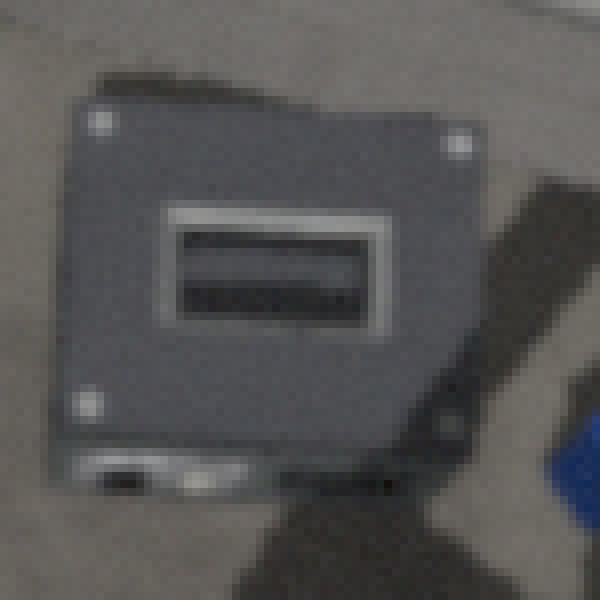

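The slot mouth's corners are at about (167,207), (392,217), (385,337) and (160,327) in this 8x crop. I'll carry on to the block grasp and compute the slot centre alongside.

>>> drive_tool --commands "1 -8 0 -0.003 -0.002 -0.011; 0 0 0 0 0 0; 0 0 -18 0 0 0; 0 0 0 0 0 0; 0 0 0 0 0 0"

```text
time: 12.6
ee_pos: [0.4396, -0.2715, 0.0938]
tcp_rot: [0.002, 0.79, 0.613, 0.0]
contact_force: [0.4, -0.1, -1.1]
gripper_width: 0.0557
```

```bash
python3 -c "
from h import *
st()
m,R,t=cam('top');C=-R.T@t
q=np.array([[167,207],[392,217],[385,337],[160,327.]])/8-.5+[270,125]
d=np.c_[(q[:,0]-m['cx'])/m['fx'],(q[:,1]-m['cy'])/m['fy'],np.ones(4)]@R;W=(C+d*((.095-C[2])/d[:,2])[:,None])*1000
print(W.round(1),W.mean(0).round(1),[np.degrees(np.arctan2(*(W[a]-W[b])[[1,0]])).round(2) for a,b in((0,1),(3,2))])
q=np.array([[100,122],[460,145],[452,424],[88,404.]])/8-.5+[270,125]
d=np.c_[(q[:,0]-m['cx'])/m['fx'],(q[:,1]-m['cy'])/m['fy'],np.ones(4)]@R;W=(C+d*((.096-C[2])/d[:,2])[:,None])*1000
print('screws',W.round(1),W.mean(0).round(1),[np.degrees(np.arctan2(*(W[a]-W[b])[[1,0]])).round(2) for a,b in((0,1),(3,2))])
"
```

```text
t12.60 pos [ 439.6 -271.5   93.8] jaw deg -14.36 zaxis [ 0.0024 -0.0019 -1.    ] F [ 0.44 -0.06 -1.14] T [-0.041 -0.074  0.018] w 55.7 j [-0.65 -0.    1.86 -0.    1.28 -0.4 ]
[[ 637.  -116.9   95. ]
 [ 635.9 -182.2   95. ]
 [ 600.  -180.1   95. ]
 [ 601.1 -115.3   95. ]] [ 618.5 -148.6   95. ] [np.float64(89.03), np.float64(89.02)]
screws [[ 661.8  -97.    96. ]
 [ 657.9 -201.9   96. ]
 [ 574.7 -199.1   96. ]
 [ 577.6  -94.9   96. ]] [ 618.  -148.2   96. ] [np.float64(87.87), np.float64(88.41)]
```

>>> drive_tool --commands "-1 1 -15 0.002 0.002 0; 0 0 -15 0 0 0; 0 0 -10 0 0 0; 0 0 0 0 0 0; 0 0 0 0 0 0"

```text
time: 13.22
ee_pos: [0.4379, -0.2698, 0.0501]
tcp_rot: [-0.001, 0.79, 0.613, -0.0]
contact_force: [0.0, 0.6, 0.1]
gripper_width: 0.0561
```

```bash
python3 -c "
from h import *
st()"
```

```text
t13.22 pos [ 437.9 -269.8   50.1] jaw deg -14.35 zaxis [-0.001   0.0012 -1.    ] F [0.01 0.58 0.08] T [-0.063 -0.067  0.028] w 56.1 j [-0.65  0.05  1.89  0.    1.2  -0.4 ]
```

>>> drive_tool --commands "0 -0.5 -3.5 0 0 0; 0 0 0 0 0 0; 0 0 0 0 0 0"

```text
time: 13.6
ee_pos: [0.4385, -0.2709, 0.0474]
tcp_rot: [0.0, 0.79, 0.613, 0.0]
contact_force: [-0.6, -1.2, -0.5]
gripper_width: 0.0559
```

>>> drive_tool --commands "0 0 0 0 0 0; 0 0 0 0 0 0; 0 0 0 0 0 0; 0 0 0 0 0 0; 0 0 0 0 0 0; 0 0 0 0 0 0" --hand 0 --force 45

```text
time: 14.35
ee_pos: [0.4387, -0.2711, 0.0479]
tcp_rot: [0.0, 0.79, 0.613, 0.0]
contact_force: [1.0, 0.3, -0.2]
gripper_width: 0.0254
```

```bash
python3 -c "
from h import *
st()"
```

```text
t14.35 pos [ 438.7 -271.1   47.9] jaw deg -14.35 zaxis [ 9.e-04 -2.e-04 -1.e+00] F [ 1.02  0.3  -0.18] T [-0.056 -0.003 -0.013] w 25.4 j [-0.65  0.06  1.89  0.    1.19 -0.4 ]
```

>>> drive_tool --commands "0 0 10 0 0 0; 0 0 30 0 0 0; 0 0 40 0 0 0; 0 0 35 0 0 0; 20 14 10 0 0 0.03; 35 24 0 0 0 0.05; 35 24 0 0 0 0.05; 35 24 0 0 0 0.05; 25 16 0 0 0 0.04; 10 6 0 0 0 0; 0 0 0 0 0 0; 0 0 0 0 0 0"

```text
time: 15.85
ee_pos: [0.5969, -0.1576, 0.1756]
tcp_rot: [-0.004, 0.717, 0.697, -0.002]
contact_force: [-0.7, 0.0, -5.7]
gripper_width: 0.0254
```

```bash
python3 -c "
from h import *
st()"
```

```text
t15.85 pos [ 596.9 -157.6  175.6] jaw deg -1.58 zaxis [-0.0096  0.003  -0.9999] F [-0.67  0.01 -5.69] T [-0.049 -0.099 -0.022] w 25.4 j [-0.34  0.21  1.48 -0.    1.46 -0.31]
```

>>> drive_tool --commands "20 8 -8 -0.003 -0.009 0; 0 0 0 0 0 0; 0 0 0 0 0 0; 0 0 0 0 0 0"

```text
time: 16.35
ee_pos: [0.6142, -0.153, 0.1682]
tcp_rot: [-0.0, 0.719, 0.695, -0.001]
contact_force: [0.2, 0.3, -4.2]
gripper_width: 0.025
```

```bash
python3 -c "
from h import *
st()"
```

```text
t16.35 pos [ 614.2 -153.   168.2] jaw deg -1.89 zaxis [-1.8e-03 -9.0e-04 -1.0e+00] F [ 0.22  0.3  -4.15] T [-0.063 -0.06   0.014] w 25.0 j [-0.32  0.25  1.45 -0.    1.45 -0.29]
```

>>> drive_tool --commands "4 3.5 -15 0.001 -0.002 0.005; 0 0 0 0 0 0; 0 0 0 0 0 0"

```text
time: 16.73
ee_pos: [0.6178, -0.1497, 0.1521]
tcp_rot: [0.0, 0.717, 0.697, 0.0]
contact_force: [-0.2, 1.0, -3.9]
gripper_width: 0.0252
```

```bash
python3 -c "
from h import *
st()
p,d=r.read_camera('side');np.savez('side4.npz',p=p,d=d);cv2.imwrite('pics/s4.png',cv2.resize(p[110:200,215:335,::-1],(800,600)))
w=cloud('side',d)
"
```

```text
t16.73 pos [ 617.8 -149.7  152.1] jaw deg -1.62 zaxis [ 1.e-04  1.e-04 -1.e+00] F [-0.23  0.95 -3.93] T [-0.025 -0.117  0.036] w 25.2 j [-0.32  0.26  1.46  0.    1.42 -0.29]
```

View pics/s4.png

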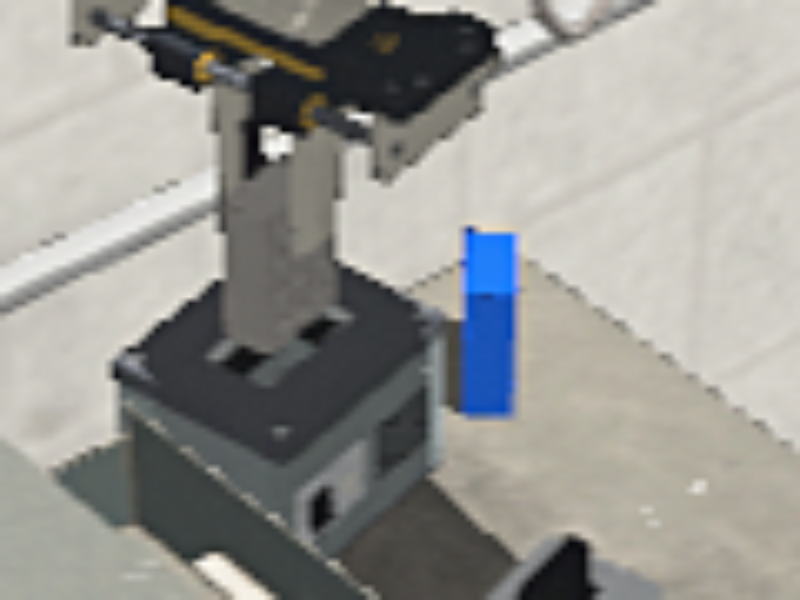

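The block hangs upright just above the slot, with its foot at about (270,340). I'll lower it in steps and watch the force.

>>> drive_tool --commands "0.5 0 -7 0 0 0.001; 0 0 0 0 0 0; 0 0 -3 0 0 0; 0 0 0 0 0 0; 0 0 0 0 0 0"

```text
time: 17.4
ee_pos: [0.6183, -0.1496, 0.1413]
tcp_rot: [-0.0, 0.717, 0.697, -0.0]
contact_force: [1.1, 0.5, -3.5]
gripper_width: 0.0252
```

```bash
python3 -c "
from h import *
st()"
```

```text
t17.40 pos [ 618.3 -149.6  141.3] jaw deg -1.55 zaxis [-2.e-04  2.e-04 -1.e+00] F [ 1.12  0.46 -3.47] T [-0.069 -0.146  0.036] w 25.2 j [-0.32  0.27  1.47  0.    1.4  -0.29]
```

>>> drive_tool --commands "0 0 -3 0 0 0; 0 0 0 0 0 0; 0 0 -3 0 0 0; 0 0 0 0 0 0; 0 0 -2 0 0 0; 0 0 0 0 0 0"

```text
time: 18.15
ee_pos: [0.6184, -0.1496, 0.133]
tcp_rot: [-0.0, 0.717, 0.697, 0.0]
contact_force: [0.1, 0.7, -5.0]
gripper_width: 0.0253
```

```bash
python3 -c "
from h import *
st()"
```

```text
t18.15 pos [ 618.4 -149.6  133. ] jaw deg -1.55 zaxis [-0.e+00  1.e-04 -1.e+00] F [ 0.05  0.74 -5.03] T [-0.023 -0.122  0.035] w 25.3 j [-0.32  0.28  1.48  0.    1.39 -0.29]
```

>>> drive_tool --commands "0 0 -4 0 0 0; 0 0 0 0 0 0; 0 0 -4 0 0 0; 0 0 0 0 0 0; 0 0 -4 0 0 0; 0 0 0 0 0 0"

```text
time: 18.9
ee_pos: [0.6183, -0.1496, 0.1199]
tcp_rot: [-0.0, 0.717, 0.697, -0.0]
contact_force: [-0.9, 0.0, -4.6]
gripper_width: 0.0251
```

```bash
python3 -c "
from h import *
st()"
```

```text
t18.90 pos [ 618.3 -149.6  119.9] jaw deg -1.55 zaxis [-3.e-04  2.e-04 -1.e+00] F [-0.92  0.02 -4.59] T [-0.073 -0.068  0.031] w 25.1 j [-0.32  0.29  1.49  0.    1.36 -0.29]
```

>>> drive_tool --commands "0 0 -4 0 0 0; 0 0 0 0 0 0; 0 0 -4 0 0 0; 0 0 0 0 0 0; 0 0 -4 0 0 0; 0 0 0 0 0 0; 0 0 -2 0 0 0; 0 0 0 0 0 0; 0 0 0 0 0 0"

```text
time: 20.02
ee_pos: [0.6184, -0.1497, 0.1051]
tcp_rot: [0.0, 0.717, 0.697, 0.0]
contact_force: [-0.2, 0.1, -4.2]
gripper_width: 0.0253
```

```bash
python3 -c "
from h import *
F=[]
for i in range(6):
    p,d=r.read_camera('side');s=r.get_state();F.append(np.r_[s['contact_force'],s['ft_torque']])
print(np.round(np.mean(F,0),2));st()
cv2.imwrite('pics/s5.png',cv2.resize(p[110:230,215:375,::-1],(800,600)))"
```

```text
[ 0.1   0.01 -4.9  -0.05 -0.09 -0.02]
t20.32 pos [ 618.4 -149.7  105.1] jaw deg -1.56 zaxis [ 0.e+00  1.e-04 -1.e+00] F [-0.13  0.06 -4.34] T [-0.083 -0.04  -0.025] w 25.2 j [-0.32  0.3   1.5   0.    1.34 -0.29]
```

View pics/s5.png

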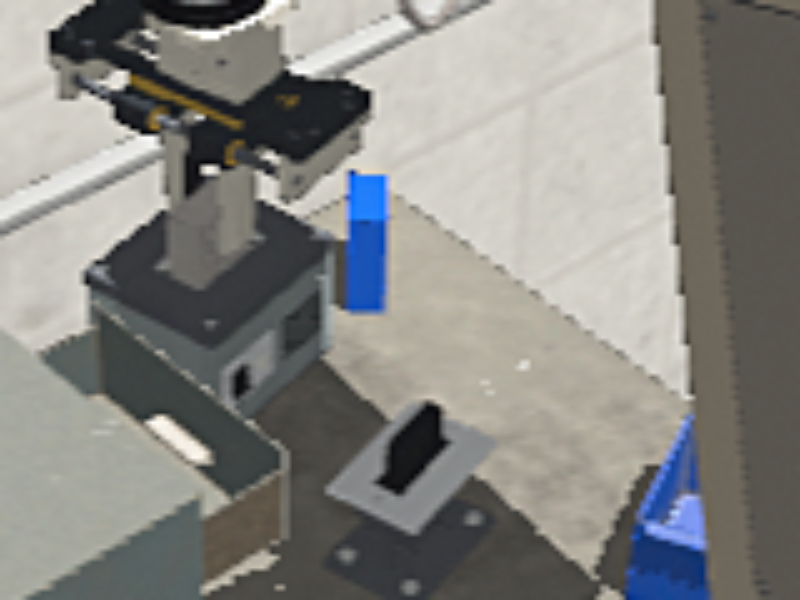

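The block is half-inserted at (205,225), and the cover still rests on the rail at (410,460). The lateral force is near zero and the vertical force equals the block's weight, so I'm handing it in.

```bash
python3 -c "
from h import *
print(r.sign_off())"
```

```text
the job is handed in; nothing more can be done
None
```

The job is done and handed in at about 20 s of the 54 s allowed. I lifted the cover off, laid it on the rail and released it. Then I lowered the steel block upright into the slot, and it ended there still in the grip.

**Cover:** The top camera shows it level, with its centre about 2 mm from the rail's centre. The side picture shows it still on the rail at the end.

**Block:**
- **Depth:** The foot is about 38 mm below the rim, which is half its height, worked out from the grip height. The fingertips are about 10 mm above the top face.
- **Hanging free:** Averaged over six readings, the sideways force was about 0.1 N and the vertical force 4.9 N. That is just the weight of a block of about 0.5 kg.
- **Position:** The tool was vertical and steady, and the force showed no contact during the descent.

**Checks that disagreed:**
- The side camera placed objects 2–4 mm away from where the top camera did. I used the top camera because it matched the gripper within about 0.5 mm.
- The force sensor gave no clear sign as the cover first touched the rail, so I confirmed it with a short push of about 24 N.
- I did not measure the block's gap to the slot walls at the end; that rests on the force readings.

I did not touch any other parts, though I did not re-measure them at the end.

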